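Warm the half waffle and wind the timer

ROBOT

A 6-joint arm with a two-finger parallel gripper is mounted at the origin on the work surface; the furniture and walls round the work are solid. World frame = base frame: x ahead of the robot, y to its left, z up, the work surface at z = 0. Lengths are in m, angles in rad, forces in N, time in s.
With the tool pointing down it reaches from about 0.3 to 0.875 m from the base axis. Payload 6.4 kg.
Tool frame: the origin (TCP) lies between the finger pads; the fingertips stand 22 mm ahead of it and the grasp point (between the pads) lies 3 mm ahead of it; z points along the fingers, y is the line along which they close (so a half turn about z gives the same grasp; the last joint's range is limited). The gripper opens to 85 mm and grips with 20 to 120 N. Pads are 22 mm wide; open, the fingers measure 114 mm over their backs; the gripper's body (76 mm by 85 mm) begins 54 mm behind the grasp point. The pads swing forward as they close: fully open they stand 13 mm farther back than shut.
Start: joints at [0.995, 0.181, 1.607, -0, 1.354, -0.206], TCP at [0.208, 0.536, 0.253] pointing down, gripper open.
Joint ranges: [-2.99, 2.99], [-0.89, 2.07], [0.3, 2.58], [-1.14, 4.28], [0, 2.63], [-3.12, 3.12]. Speed limits (rad/s): [2.57, 2.57, 3.01, 3.14, 3.14, 3.14].

INTERFACE

Orientations are given as a unit quaternion [w, x, y, z].
In Python, from bench import ctrl, imaging, workorder gives the robot as it stands.
- The arm moves only by the shell command python3 -m pendant 'ROWS' [OPENING]. ROWS is JSON, a list of rows, each a list of 4 numbers: the shift along the tool's x, y, z in cm, then the turn about the tool's z in degrees. In form: [[dx, dy, dz, roll], ...]. A call has 1 to 12 rows; each row is the pose to reach, as a shift and turn from the pose commanded when the call began, along the tool's axes at that moment; what a row does not reach only later rows make up. A row lasts 1/12 s, in which the tool goes at most 41.7 mm and 7.16 degrees, less where a joint would pass 70% of its speed; a pose out of reach is approached as far as the arm can. A call with a gripper value outside its range is refused whole. OPENING is the opening, from 0 (shut) to 1 (fully open), set as the call begins (- or left out, the last holds). The fingers move at their own pace and stop on an object; the grip force is fixed at half the most. Time passes only in rows, so rows that repeat a pose let the fingers close. It gives the time, the measured TCP pose, the force, the opening and the grip force at its end, in the units of the state.
- ctrl.get_obs(): the state, without advancing time (a new reading comes with each control period).
- imaging.camera(name): name is "scene" or "top" or "wrist"; returns the picture (480x640x3 uint8, red, green, blue); there is no depth.
- imaging.camera_info(name): a dict with "K" (3x3 intrinsics, pixels), "k1" (the pictures are not rectified: a ray, as slopes to the right and down, at radius r is drawn at 1 + k1 r^2 times it, then the intrinsics apply), "T" (4x4, takes a point from camera to world coordinates); the wrist camera has in their place "tool_from_camera" (4x4, takes a point from camera to tool coordinates, whose origin is the TCP and whose axes are the flange's). Camera axes: x right, y up, looking along -z (the intrinsics and any distortion apply to the point x, -y, -z); pixel columns grow to the right and rows downward; lengths in m; the calibration is good to about 2 mm. A picture is of the moment at which its call begins: read the wrist's pose just before it. camera_info takes no time and is no camera call.
- workorder.hand_in(): hands the job in; it is judged then, once.
The state is a dict: "time_s": time; "q": joint angles; "dq": joint speeds; "joint_efforts": joint torques, N m; "eef_pos": TCP position; "eef_rot": TCP orientation; "wrist_force": force on the tool from outside, world axes, zero at the start; "torque": the same for the moment, N m; "opening": opening from 0.0 (shut) to 1.0 (fully open); "grasp_force": force on a finger pad.
Only numpy, scipy, OpenCV 4.12 (cv2) and the standard library are available. Lean on these libraries where they do the work, as an engineer would, in place of code of your own. Each camera call takes 0.05 s, during which the arm holds its last target. There are 200 camera calls.

TASK

Pull the tray of the white warming box out to its stop and lay the half waffle (the narrow one, not a whole one) flat in it, setting it down rather than dropping it. Then push the tray fully home, and after that wind the timer key on the box's roof clockwise, in several turns of the hand, until it is fully wound at its stop. Leave the two whole waffles where they lie.

Things in the scene. Friction and masses are not known exactly. Their poses are not given: they have to be found in the camera images.
- warm_box: white warming box fixed to the table, 150 deep (its x) x 175 wide (its y) x 115 mm high; origin under the middle of its base; its own -x points out of its front, the way the tray comes out. The box stands at a different place and angle each time
- tray (a joint): how far the tray is pulled out (m): 0 fully home, 0.115 at its stop; it starts home or up to 30 mm ajar. It slides along the box's -x with 1.5 N of friction and stays where it is left
- tray_handle (a point): middle of the tray's handle, a level round steel bar 12 mm thick, 90 mm long along the box's y, 85 mm above the table (box roof: 115). The bar stands 45 mm (centre line) in front of the tray's front panel, which is 10 mm thick, 173 mm wide and reaches from 35 to 105 mm above the table. Moves with the tray; when home it is 130 mm from the box's origin along -x
- tray_floor (a point): point on top of the tray's floor, 40 mm above the table, moving with the tray: middle of the 115 mm of floor that shows when it is fully out (then 57 mm in front of the box's front edge; home: 17.5 mm in front of the box's middle). Axes as the box's. Inside, the tray reaches 57 mm to the front and 73 mm to the back of this point and 75 mm to each side; side walls 25 mm high
- winding_key (a joint): how far the timer key is wound (rad): 0 run down, grows as the key turns clockwise seen from above, hard stop at 3.6; it starts between 0 and 0.5. A spring of 0.012 Nm/rad resists; a brake of 0.09 Nm holds the key wherever it is let go, so it can be regripped
- key_grip (a point): middle of the steel butterfly key on the box's roof, on its upright axis, 162 mm above the table, 20 mm behind the box's middle. The two flat wings together are 50 mm long along this point's x, 9 mm thick along its y, 26 mm high (149 to 175 mm above the table); the point turns with the key. Steel dial below it: radius 34 mm, top 128 mm above the table
- half_waffle: half waffle, narrower than the others: 84 mm long (its x) x 48 mm wide (its y) x 26 mm high, 60 g nominal; origin at the middle of its underside, z up. Lies on the table in one of three places, one far to the left of the box (beyond a low power cord) and two to the right; the whole waffles lie in the other two
- whole_waffle_1: whole waffle, 83 x 82 x 27 mm, loose; origin at the middle of its underside; to be left alone
- whole_waffle_2: whole waffle, 83 x 97 x 30 mm, loose; origin at the middle of its underside; to be left alone

How it is judged:
On the way, in this order (a step that is already met when the one before it is completed fails the run):
1. the tray is pulled out to its stop (value of joint tray above 0.107 m), for 0.1 s.
2. the half waffle lies flat in the pulled-out tray, let go (x of half_waffle in the frame of tray_floor between -0.05 and 0.07 m and y of half_waffle in the frame of tray_floor between -0.07 and 0.07 m and z of half_waffle in the frame of tray_floor between -0.006 and 0.008 m and angle between half_waffle's own z axis and vertical below 0.2 rad and value of joint tray above 0.08 m and contact force between the fingers and half_waffle below 0.2 N), for 0.2 s.
3. the tray is pushed fully home with the half waffle in it (x of half_waffle in the frame of tray_floor between -0.05 and 0.07 m and y of half_waffle in the frame of tray_floor between -0.07 and 0.07 m and z of half_waffle in the frame of tray_floor between -0.006 and 0.008 m and angle between half_waffle's own z axis and vertical below 0.2 rad and value of joint tray below 0.008 m), for 0.2 s.
4. the key is wound to its stop (value of joint winding_key above 3.35 rad), for 0.2 s.
At the end, for the whole second after the job is handed in: The half waffle lies flat (within 0.2 rad) on the tray's floor, its middle within the tray, the tray is home to within 8 mm, and the key stands still, wound past 3.35 of its 3.6 rad (all of step 3 and value of joint winding_key above 3.35 rad and velocity of joint winding_key between -0.05 and 0.05 rad/s and linear speed of half_waffle below 0.02 m/s); the robot touches nothing.
It fails at once if a whole waffle is moved more than 30 mm (distance of any of whole_waffle_1, whole_waffle_2 from where it was at the start of the episode above 0.03 m).
It fails at once if the half waffle is dropped from more than 50 mm above the tray's floor (it is that high and not held) (height (world z) of half_waffle above 0.09 m and contact force between the fingers and half_waffle below 0.01 N).
It also fails if it takes over 72 s, if anything falls off the work surface, if the arm or the gripper's body presses on something with over 40 N, if the wrist force passes 120 N, or if a joint passes its speed limit or range.

## Working session

There is one attempt and no reset: what is moved stays moved. The work goes in short steps, Python scripts to look and compute and a shell command to move; the robot and the scene stay as the last step left them, time stands still between calls to the robot, and variables do not carry over. Pictures are saved under pics/ and viewed, at most 10 in all, crops included, and the job is handed in when it is done.

```bash
mkdir -p pics; ls; cat > h.py <<'E'
import numpy as np, cv2
from scipy.spatial.transform import Rotation as R
from bench import ctrl, imaging, workorder
def pose():
    o=ctrl.get_obs(); q=o["eef_rot"]; T=np.eye(4)
    T[:3,:3]=R.from_quat([q[1],q[2],q[3],q[0]]).as_matrix(); T[:3,3]=o["eef_pos"]; return T
def cam(name):
    T=pose(); ci=imaging.camera_info(name); im=imaging.camera(name)
    return im,(np.array(ci["K"]),ci["k1"],np.array(ci["T"]) if "T" in ci else T@np.array(ci["tool_from_camera"]))
def save(im,f): cv2.imwrite("pics/"+f,im[...,::-1])
def ray(c,px):
    K,k1,T=c
    u=cv2.undistortPoints(np.array([[px]],float),K,np.array([k1,0,0,0.]))[0,0]
    return T[:3,3],T[:3,:3]@np.array([u[0],-u[1],-1])
def onplane(c,px,z):
    o,d=ray(c,px); return o+d*(z-o[2])/d[2]
def proj(c,P):
    K,k1,T=c; p=T[:3,:3].T@(np.array(P,float)-T[:3,3]); a=np.array([p[0],-p[1]])/-p[2]
    a=a*(1+k1*(a@a)); return (K@[a[0],a[1],1])[:2]
def totool(P,yaw=None):
    "shift in cm in tool axes from measured TCP to world point P"
    T=pose(); return (T[:3,:3].T@(np.array(P)-T[:3,3])*100).round(2)
E
python3 - <<'E'
from h import *
for n in ("top","scene"):
    im,c=cam(n); save(im,n+"0.png"); print(n,c[2].round(3).tolist(),c[0].round(0).tolist())
o=ctrl.get_obs(); print({k:np.round(v,3).tolist() for k,v in o.items()}); print(pose().round(3))
print(np.round(imaging.camera_info("wrist")["tool_from_camera"],3).tolist())
E
```

```text
pics
top [[0.007, 0.998, -0.069, 0.445], [-1.0, 0.008, 0.007, -0.09], [0.008, 0.069, 0.998, 1.391], [0.0, 0.0, 0.0, 1.0]] [[574.0, 0.0, 322.0], [0.0, 574.0, 244.0], [0.0, 0.0, 1.0]]
scene [[0.739, 0.465, -0.487, 0.024], [-0.673, 0.512, -0.534, -0.634], [0.001, 0.723, 0.691, 0.827], [0.0, 0.0, 0.0, 1.0]] [[450.0, 0.0, 319.0], [0.0, 450.0, 244.0], [0.0, 0.0, 1.0]]
{'time_s': 0.1, 'q': [0.995, 0.181, 1.608, -0.0, 1.354, -0.206], 'dq': [0.0, 0.001, -0.004, 0.0, -0.001, -0.0], 'joint_efforts': [0.001, -44.588, -35.224, -0.0, 0.004, -0.0], 'eef_pos': [0.208, 0.536, 0.252], 'eef_rot': [-0.0, 0.184, 0.983, -0.001], 'wrist_force': [-0.451, -0.575, 0.279], 'torque': [0.008, -0.002, 0.032], 'grasp_force': 0.0, 'opening': 1.003}
[[-0.932  0.361 -0.001  0.208]
 [ 0.361  0.932 -0.001  0.536]
 [ 0.    -0.002 -1.     0.252]
 [ 0.     0.     0.     1.   ]]
[[-0.0, 0.964, 0.267, 0.067], [1.0, 0.0, 0.0, 0.0], [0.0, 0.267, -0.964, -0.119], [0.0, 0.0, 0.0, 1.0]]
```

View pics/top0.png

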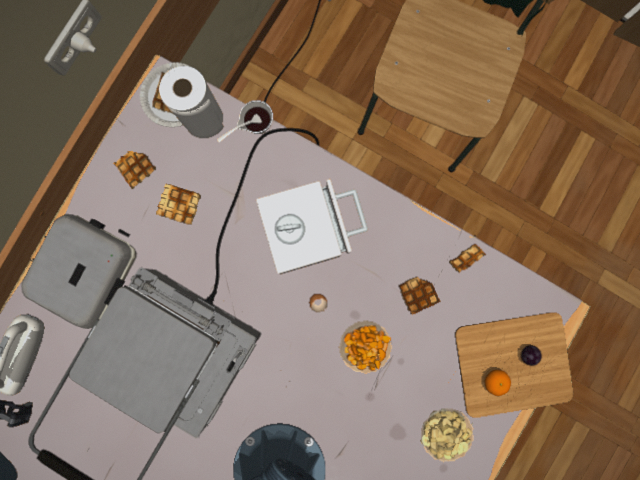

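View pics/scene0.png

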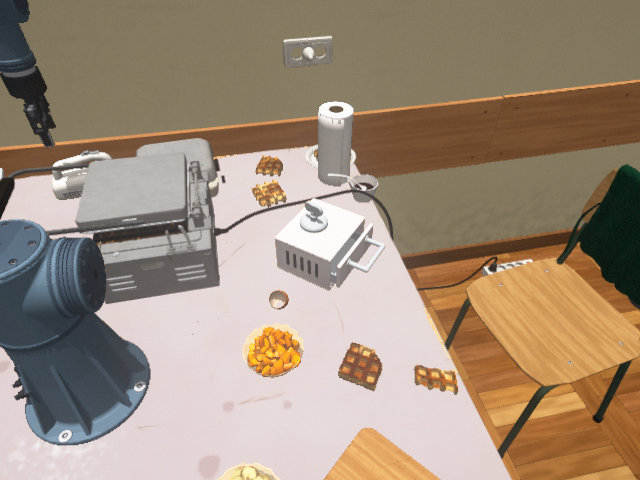

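Top view: the box roof spans about (257,199)-(344,256), with the tray handle to its right at ~(350-367,190-235). The half waffle is at (467,258), and whole waffles are at (418,295) and (178,204). The key is at ~(289,229). I'll measure these next.

```bash
python3 - <<'E'
from h import *
im,c=cam("top"); np.save("top.npy",im)
hsv=cv2.cvtColor(im,cv2.COLOR_RGB2HSV)
def comps(m,lo,z):
    n,l,s,ce=cv2.connectedComponentsWithStats(m.astype(np.uint8))
    for i in range(1,n):
        if s[i,4]<lo: continue
        cn=max(cv2.findContours((l==i).astype(np.uint8),cv2.RETR_EXTERNAL,cv2.CHAIN_APPROX_NONE)[0],key=len)
        P=np.array([onplane(c,p,z)[:2] for p in cn[:,0].astype(float)])
        r=cv2.minAreaRect((P*1000).astype(np.float32))
        print(ce[i].round(),s[i,4],np.round(r[0]),np.round(r[1]),round(r[2],1))
        print("   corners",np.round(cv2.boxPoints(r)).tolist())
print(im[226,276],im[150,330],im[205,352],im[212,360],im[258,467])
m=(hsv[...,1]>70); m[:, :100]=0; m2=m.copy(); m2[:]=0; m2[240:320,390:490]=m[240:320,390:490]; m2[150:230,105:205]=m[150:230,105:205]
comps(m2,100,.02)
w=(im.min(2)>200); w2=w*0; w2[170:285,245:375]=w[170:285,245:375]
print("white"); comps(w2,20,.115)
cr=cv2.resize(im[165:290,240:380],None,fx=5,fy=4.6,interpolation=cv2.INTER_CUBIC)
cr=cv2.resize(im[165:290,240:380],None,fx=4.5,fy=4.5,interpolation=cv2.INTER_CUBIC); save(cr,"crop1.png")
E
```

```text
[153 158 156] [146 105  60] [173 159 159] [205 211 210] [145 105  57]
[134. 167.] 920 [727. 359.] [82. 78.] 37.5
   corners [[671.0, 365.0], [718.0, 303.0], [784.0, 353.0], [736.0, 415.0]]
[178. 204.] 1226 [634. 249.] [95. 81.] 72.7
   corners [[581.0, 215.0], [659.0, 191.0], [687.0, 282.0], [609.0, 306.0]]
[467. 258.] 507 [ 509. -449.] [40. 84.] 35.1
   corners [[469.0, -427.0], [517.0, -495.0], [549.0, -472.0], [501.0, -404.0]]
[418. 294.] 978 [ 423. -332.] [79. 78.] 24.7
   corners [[371.0, -313.0], [403.0, -384.0], [475.0, -351.0], [443.0, -280.0]]
white
[339. 215.] 201 [ 598. -136.] [166.   6.] 16.9
   corners [[517.0, -158.0], [519.0, -164.0], [678.0, -115.0], [676.0, -109.0]]
[300. 226.] 4208 [572. -46.] [171. 147.] 16.8
   corners [[469.0, -1.0], [511.0, -141.0], [675.0, -91.0], [633.0, 49.0]]
[354. 204.] 70 [ 620. -175.] [92. 36.] 43.2
   corners [[574.0, -193.0], [599.0, -219.0], [666.0, -156.0], [641.0, -130.0]]
[289. 220.] 116 [586. -24.] [15. 47.] 4.9
   corners [[576.0, -1.0], [580.0, -48.0], [595.0, -47.0], [591.0, 0.0]]
[290. 235.] 184 [552. -29.] [25. 52.] 9.9
   corners [[535.0, -5.0], [544.0, -57.0], [568.0, -52.0], [559.0, -1.0]]
[356. 231.] 23 [ 562. -176.] [ 3. 40.] 15.7
   corners [[556.0, -157.0], [566.0, -196.0], [569.0, -195.0], [558.0, -157.0]]
```

View pics/crop1.png

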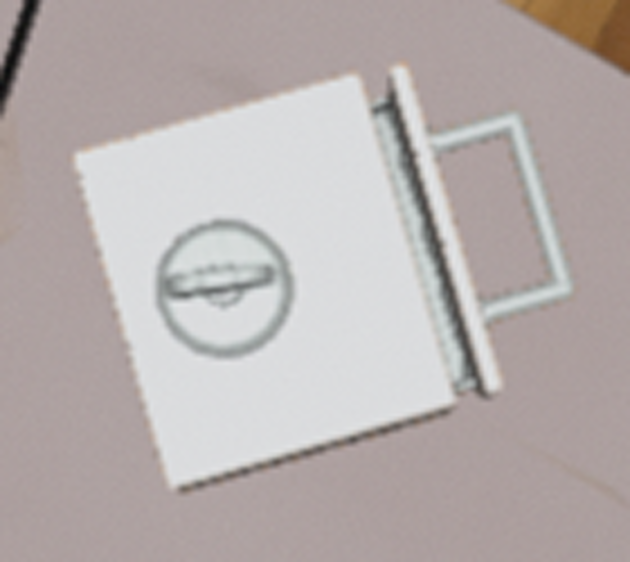

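Crop: the roof is clean, and the tray is ajar by roughly 15 mm. The handle bar runs (515,118)-(568,290) in the crop and the key wings run (165,290)-(275,270). The roof measures 171x147 mm against the given 175x150, so it fits, and the half waffle's 84 mm length matches too.

```bash
python3 - <<'E'
from h import *
im=np.load("top.npy"); _,c=cam("top")
O=np.array([.572,-.046]); f=np.array([.290,-.957]); 
k=lambda x,y:(x/4.5+240-.4,y/4.5+165-.4)
a=onplane(c,k(516,119),.085);b=onplane(c,k(566,290),.085); m=(a+b)[:2]/2
print(a,b,np.linalg.norm(a-b),"mid",m,"dist out",(m-O)@f,"lat",(m-O)@[-.957,-.290])
a=onplane(c,k(165,283),.175);b=onplane(c,k(275,268),.175); print("key",a,b,np.linalg.norm(a-b), "exp axis",O-.02*f)
H=O+f*((m-O)@f)
print("to handle",totool([*H,.14]))
E
```

```text
[ 0.65751212 -0.17292856  0.085     ] [ 0.57001327 -0.19858637  0.085     ] 0.09118317551493262 mid [ 0.6137627  -0.18575746] dist out 0.145859075431828 lat 0.0005627628587435143
key [ 0.56320225 -0.00147957  0.175     ] [ 0.5707166  -0.05340185  0.175     ] 0.05246321076788895 exp axis [ 0.5662  -0.02686]
to handle [-63.99 -52.56  11.31]
```

```bash
python3 -m pendant '[[-64,-52.6,-1,-38],[-64,-52.6,-1,-38],[-64,-52.6,-1,-38],[-64,-52.6,-1,-38],[-64,-52.6,-1,-38],[-64,-52.6,-1,-38],[-64,-52.6,-1,-38],[-64,-52.6,-1,-38],[-64,-52.6,-1,-38],[-64,-52.6,-1,-38],[-64,-52.6,-1,-38],[-64,-52.6,-1,-38]]' 0.45
cat > t.py <<'E'
import sys; from h import *
T=pose(); y=np.degrees(np.arctan2(T[1,1],T[0,1])); P=[float(a) for a in sys.argv[1:4]]
print("shift",totool(P),"yaw_y",round(y,2),"roll",round((y-float(sys.argv[4])+180)%360-180,1),"q6",np.degrees(ctrl.get_obs()["q"][5]).round(1),"tilt z",T[:3,2].round(3))
E
python3 t.py .614 -.186 .14 106.9
```

```text
time_s: 1.2
eef_pos: [0.4436, 0.1174, 0.2594]
eef_rot: [0.0, -0.146, 0.989, 0.0]
wrist_force: [1.1, 0.7, 0.5]
opening: 0.447
grasp_force: 0.0
shift [ -7.53 -33.97  11.94] yaw_y 106.8 roll -0.1 q6 -106.9 tilt z [ 0.001  0.    -1.   ]
```

```bash
python3 -m pendant '[[-7.5,-34,0,0],[-7.5,-34,0,0],[-7.5,-34,0,0],[-7.5,-34,0,0],[-7.5,-34,0,0],[-7.5,-34,0,0],[-7.5,-34,0,0],[-7.5,-34,0,0],[-7.5,-34,2,0],[-7.5,-34,6,0],[-7.5,-34,9,0],[-7.5,-34,9,0]]'
python3 - <<'E'
from h import *
im,c=cam("wrist"); save(im,"w1.png"); print(proj(c,[.614,-.186,.085]))
E
python3 t.py .614 -.186 .088 106.9
```

```text
time_s: 2.2
eef_pos: [0.6089, -0.1829, 0.161]
eef_rot: [-0.005, -0.146, 0.989, 0.004]
wrist_force: [-1.0, 0.3, -0.9]
opening: 0.452
grasp_force: 0.0
[315.71914645 270.836838  ]
shift [-0.3  -0.42  7.68] yaw_y 106.79 roll -0.1 q6 -134.1 tilt z [-0.008  0.004 -1.   ]
```

View pics/w1.png

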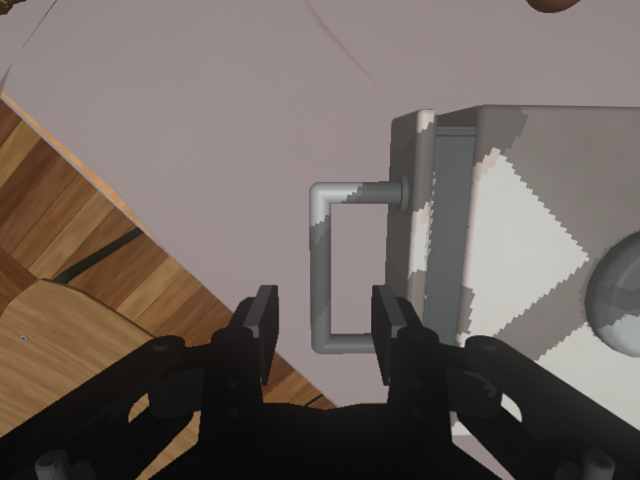

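The wrist view shows the bar's middle at (320,268) against a predicted (316,271), so the measurement holds. I'll descend, close and pull.

```bash
python3 -m pendant '[[0,0,3,0],[0,0,6,0],[0,0,7.3,0],[0,0,7.3,0],[0,0,7.3,0]]'; python3 t.py .614 -.186 .088 106.9; python3 -m pendant '[[0,0,0,0],[0,0,0,0],[0,0,0,0],[0,0,0,0],[0,0,0,0]]' 0
```

```text
time_s: 2.67
eef_pos: [0.6139, -0.1844, 0.0976]
eef_rot: [0.0, -0.146, 0.989, -0.0]
wrist_force: [0.1, 0.0, -0.1]
opening: 0.446
grasp_force: 0.0
shift [ 0.04 -0.16  0.96] yaw_y 106.84 roll -0.1 q6 -134.1 tilt z [ 0.001 -0.    -1.   ]
time_s: 3.08
eef_pos: [0.6148, -0.185, 0.0991]
eef_rot: [0.002, -0.146, 0.989, -0.001]
wrist_force: [-0.8, 0.4, 5.4]
opening: 0.109
grasp_force: 58.6
```

```bash
python3 -m pendant '[[0,-1.5,0,0],[0,-3.5,0,0],[0,-5.5,0,0],[0,-7.5,0,0],[0,-9,0,0],[0,-9.8,0,0],[0,-10.1,0,0],[0,-10.1,0,0],[0,-10.1,0,0]]'; python3 t.py .643 -.280 .1 106.9
```

```text
time_s: 3.83
eef_pos: [0.6433, -0.2792, 0.099]
eef_rot: [0.001, -0.147, 0.989, 0.001]
wrist_force: [-3.2, 8.9, 12.3]
opening: 0.108
grasp_force: 60.4
shift [ 0.05 -0.07 -0.1 ] yaw_y 106.85 roll -0.0 q6 -140.1 tilt z [ 0.001  0.002 -1.   ]
```

```bash
python3 -m pendant '[[0,0.2,0,0],[0,0.2,0,0],[0,0.2,0,0],[0,0.2,-3,0],[0,0.2,-7,0],[0,0.2,-11,0],[0,0.2,-11,0]]' 0.45; python3 t.py .509 -.449 .2 35.2
```

```text
time_s: 4.42
eef_pos: [0.6457, -0.2818, 0.2168]
eef_rot: [0.006, -0.146, 0.989, -0.005]
wrist_force: [1.6, -0.9, 1.8]
opening: 0.448
grasp_force: 0.0
shift [ 17.94 -12.03   1.65] yaw_y 106.8 roll 71.6 q6 -140.0 tilt z [ 0.013 -0.009 -1.   ]
```

```bash
python3 -m pendant '[[18,-12.2,1,71.6],[18,-12.2,1,71.6],[18,-12.2,1,71.6],[18,-12.2,1,71.6],[18,-12.2,1,71.6],[18,-12.2,1,71.6],[18,-12.2,1,71.6],[18,-12.2,1,71.6],[18,-12.2,1,71.6],[18,-12.2,1,71.6],[18,-12.2,1,71.6],[18,-12.2,1,71.6]]' 0.85
python3 - <<'E'
from h import *
im,c=cam("wrist"); save(im,"w2.png"); p=proj(c,[.509,-.449,.02]); print(p)
hsv=cv2.cvtColor(im,cv2.COLOR_RGB2HSV); m=(hsv[...,1]>70)&(hsv[...,2]>40)
n,l,s,ce=cv2.connectedComponentsWithStats(m.astype(np.uint8))
for i in range(1,n):
    if s[i,4]<1500: continue
    cn=max(cv2.findContours((l==i).astype(np.uint8),0,1)[0],key=len)
    P=np.array([onplane(c,q,.022)[:2] for q in cn[:,0].astype(float)])*1000
    r=cv2.minAreaRect(P.astype(np.float32)); print(ce[i].round(),s[i,4],np.round(r[0],1),np.round(r[1]),round(r[2],1),np.round(cv2.boxPoints(r)).tolist())
E
python3 t.py .509 -.449 .02 35.2
```

```text
time_s: 5.42
eef_pos: [0.5047, -0.4482, 0.196]
eef_rot: [-0.0, 0.459, 0.889, -0.0]
wrist_force: [-0.3, -0.6, 0.7]
opening: 0.85
grasp_force: 0.0
[327.75388032 227.04345405]
[ 64. 174.] 44508 [ 346.3 -592. ] [131. 375.] 22.1 [[215.0, -443.0], [356.0, -790.0], [478.0, -741.0], [337.0, -394.0]]
[324.  41.] 9080 [ 429.7 -340.5] [88. 62.] 35.5 [[376.0, -341.0], [412.0, -391.0], [483.0, -340.0], [448.0, -290.0]]
[462. 306.] 54393 [ 641.2 -485.2] [389. 245.] 49.0 [[421.0, -551.0], [606.0, -712.0], [861.0, -419.0], [676.0, -258.0]]
[328. 226.] 4245 [ 508.8 -448.9] [40. 84.] 36.2 [[468.0, -427.0], [518.0, -494.0], [550.0, -471.0], [500.0, -403.0]]
[133. 456.] 2500 [ 491.9 -756.3] [ 52. 100.] 0.8 [[465.0, -707.0], [467.0, -807.0], [518.0, -806.0], [517.0, -706.0]]
[516. 456.] 2481 [ 800.7 -536.7] [ 52. 100.] 69.8 [[745.0, -544.0], [839.0, -579.0], [857.0, -529.0], [763.0, -495.0]]
shift [-0.32  0.3  17.6 ] yaw_y 35.43 roll 0.2 q6 -87.1 tilt z [-0.  0. -1.]
```

View pics/w2.png

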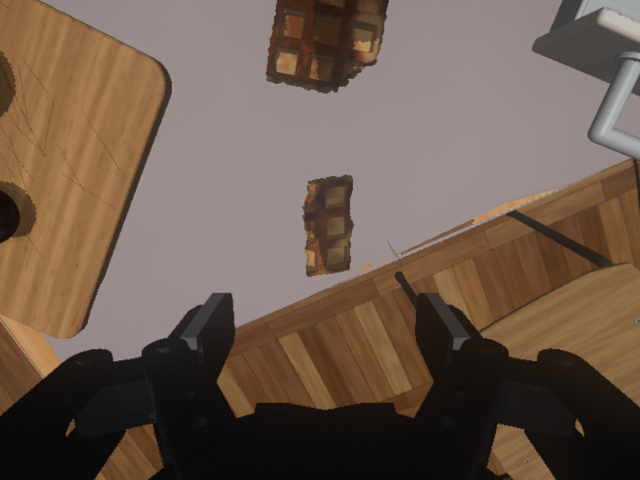

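Wrist view: the half waffle is at (328,226), exactly where predicted, with the fingers straddling it. I'll descend and grip.

```bash
python3 -m pendant '[[-0.2,0.3,4,0],[-0.3,0.3,8,0],[-0.3,0.3,12,0],[-0.3,0.3,15,0],[-0.3,0.3,16.5,0],[-0.3,0.3,16.5,0],[-0.3,0.3,16.5,0]]'; python3 t.py .509 -.449 .03 35.2;  python3 -m pendant '[[0,0,0,0],[0,0,0,0],[0,0,0,0],[0,0,0,0],[0,0,0,0],[0,0,0,0]]' 0.1; python3 t.py .509 -.449 .03 35.2
```

```text
time_s: 6.05
eef_pos: [0.5092, -0.4488, 0.0314]
eef_rot: [-0.0, 0.459, 0.888, 0.0]
wrist_force: [-0.0, -0.9, 0.4]
opening: 0.857
grasp_force: 0.0
shift [-0.   -0.03  0.14] yaw_y 35.29 roll 0.1 q6 -86.7 tilt z [-0.  0. -1.]
time_s: 6.55
eef_pos: [0.5106, -0.4504, 0.0347]
eef_rot: [0.003, 0.46, 0.888, -0.001]
wrist_force: [-0.1, 1.3, 6.4]
opening: 0.453
grasp_force: 59.8
shift [ 0.21 -0.05  0.47] yaw_y 35.23 roll 0.0 q6 -86.6 tilt z [ 0.004 -0.004 -1.   ]
```

```bash
python3 -m pendant '[[0,0,-3,0],[0,0,-7,0],[0,0,-11,0],[0,0,-14.5,0],[0,0,-14.5,0],[0,0,-14.5,0]]'; python3 t.py .610 -.172 .176 16.9
```

```text
time_s: 7.05
eef_pos: [0.5107, -0.4506, 0.1816]
eef_rot: [0.004, 0.46, 0.888, -0.002]
wrist_force: [-0.7, 0.1, 0.3]
opening: 0.449
grasp_force: 59.8
shift [17.03 24.19  0.42] yaw_y 35.23 roll 18.3 q6 -86.6 tilt z [ 0.006 -0.007 -1.   ]
```

```bash
python3 -m pendant '[[17,24.2,0,18.3],[17,24.2,0,18.3],[17,24.2,0,18.3],[17,24.2,0,18.3],[17,24.2,0,18.3],[17,24.2,0,18.3],[17,24.2,0,18.3],[17,24.2,0,18.3],[17,24.2,0,18.3],[17,24.2,0,18.3]]'
python3 - <<'E'
from h import *
im,c=cam("top"); save(cv2.resize(im[130:330,220:480],None,fx=2.9,fy=2.9,interpolation=cv2.INTER_CUBIC),"top2.png")
E
python3 t.py .610 -.172 .078 16.9
```

```text
time_s: 7.88
eef_pos: [0.6082, -0.1699, 0.1752]
eef_rot: [-0.001, 0.595, 0.804, -0.0]
wrist_force: [-0.7, -0.3, -0.4]
opening: 0.447
grasp_force: 59.8
shift [-0.16  0.16  9.74] yaw_y 16.9 roll -0.0 q6 -43.3 tilt z [-0.001 -0.    -1.   ]
```

View pics/top2.png

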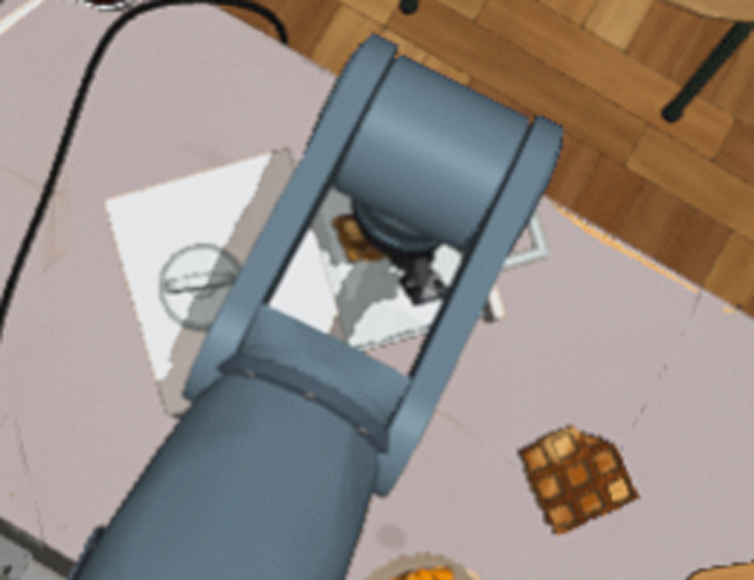

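The tray is out; the handle's outer corner is at crop (545,235), and the waffle is held over the tray.

```bash
python3 -m pendant '[[-0.1,0.1,3,0],[-0.1,0.2,6,0],[-0.1,0.2,8.5,0],[-0.1,0.2,9.5,0],[-0.1,0.2,9.7,0],[-0.1,0.2,9.7,0],[-0.1,0.2,9.7,0]]'; python3 t.py .610 -.172 .0757 16.9;python3 -m pendant '[[0,0,0.15,0],[0,0,0.3,0],[0,0,0.3,0]]'
```

```text
time_s: 8.52
eef_pos: [0.6118, -0.1719, 0.0808]
eef_rot: [0.001, 0.596, 0.803, 0.0]
wrist_force: [0.2, 0.3, -0.6]
opening: 0.45
grasp_force: 59.7
shift [ 0.04 -0.18  0.51] yaw_y 16.85 roll -0.0 q6 -43.2 tilt z [ 0.002 -0.001 -1.   ]
time_s: 8.77
eef_pos: [0.6115, -0.1709, 0.0771]
eef_rot: [0.001, 0.595, 0.803, 0.0]
wrist_force: [0.2, 0.2, -1.5]
opening: 0.448
grasp_force: 59.8
```

```bash
python3 -m pendant '[[0,0,0.15,0],[0,0,0.2,0],[0,0,0.2,0]]'; python3 -m pendant '[[0,0,0,0],[0,0,0,0],[0,0,0,0],[0,0,0,0]]' 0.7; python3 -m pendant '[[0,0,-1,0],[0,0,-4,0],[0,0,-8,0],[0,0,-12,0],[0,0,-12,0],[0,0,-12,0]]'
python3 - <<'E'
from h import *
im,c=cam("wrist"); save(im,"w3.png")
O=np.array([.572,-.046]); f=np.array([.290,-.957])
hsv=cv2.cvtColor(im,cv2.COLOR_RGB2HSV); print("floor pt px",proj(c,[.610,-.172,.04]))
m=(hsv[...,1]>70)&(hsv[...,2]>40)
n,l,s,ce=cv2.connectedComponentsWithStats(m.astype(np.uint8))
for i in range(1,n):
    if s[i,4]<1500: continue
    cn=max(cv2.findContours((l==i).astype(np.uint8),0,1)[0],key=len)
    P=np.array([onplane(c,q,.062)[:2] for q in cn[:,0].astype(float)])*1000
    r=cv2.minAreaRect(P.astype(np.float32)); print(ce[i].round(),s[i,4],np.round(r[0],1),np.round(r[1]),round(r[2],1))
E
# handle park in front
python3 t.py .643 -.280 .2 106.9
```

```text
time_s: 9.02
eef_pos: [0.6112, -0.1706, 0.0747]
eef_rot: [0.0, 0.595, 0.803, 0.0]
wrist_force: [-0.5, 1.5, 2.9]
opening: 0.447
grasp_force: 60.3
time_s: 9.35
eef_pos: [0.6109, -0.1706, 0.074]
eef_rot: [-0.0, 0.595, 0.803, -0.0]
wrist_force: [-0.3, 0.3, 0.8]
opening: 0.703
grasp_force: 0.0
time_s: 9.85
eef_pos: [0.613, -0.1716, 0.1989]
eef_rot: [0.004, 0.595, 0.803, 0.001]
wrist_force: [-0.1, -0.1, -0.7]
opening: 0.702
grasp_force: 0.0
floor pt px [318.77199319 226.64611079]
[87. 36.] 2569 [430.2 -90.3] [38. 40.] 19.9
[558. 277.] 32801 [ 790.3 -184.9] [164. 240.] 30.7
[323. 227.] 5334 [ 611.7 -168. ] [39. 83.] 17.8
[ 72. 320.] 6978 [ 450.8 -296.8] [79. 73.] 23.7
[346. 365.] 1670 [ 655.1 -269.8] [58. 29.] 18.5
[496. 451.] 2563 [ 816.5 -320.2] [ 38. 101.] 53.6
shift [-11.35  -0.16  -0.38] yaw_y 16.92 roll -90.0 q6 -43.2 tilt z [ 0.003 -0.001 -1.   ]
```

View pics/w3.png

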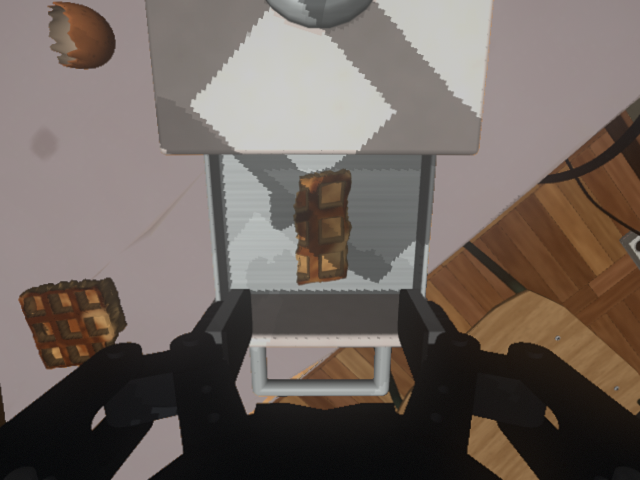

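Wrist view: the half waffle lies flat mid-tray at (323,227), and measures at (0.612,-0.168). Next I'll shut the fingers and push the handle bar from the front.

```bash
python3 -m pendant '[[-4,0,0,0],[-8,0,0,0],[-12,0,0,0],[-14,0,1,0],[-14,0,5,0],[-14,0,9,0],[-14,0,11,0],[-14,0,11,0],[-14,0,11,0]]' 0; python3 t.py .6511 -.3063 .088 16.9
```

```text
time_s: 10.65
eef_pos: [0.6498, -0.3034, 0.0809]
eef_rot: [-0.003, 0.595, 0.803, -0.0]
wrist_force: [-0.1, -0.0, 1.2]
opening: -0.001
grasp_force: 0.0
shift [-0.31  0.04 -0.71] yaw_y 16.91 roll 0.0 q6 -51.4 tilt z [-0.005  0.004 -1.   ]
```

```bash
python3 -m pendant '[[0.5,0,0,0],[1.2,0,0,0],[2.4,0,0,0],[3.8,0,0,0],[5.2,0,0,0],[6.6,0,0,0],[8,0,0,0],[9.4,0,0,0],[10.6,0,0,0],[11.4,0,0,0],[11.9,0,0,0],[12.2,0,0,0]]';python3 -m pendant '[[0.1,0,0,0],[0.2,0,0,0],[0.3,0,0,0],[0.4,0,0,0],[0.4,0,0,0]]'; python3 t.py .6146 -.1864 .088 16.9
```

```text
time_s: 11.65
eef_pos: [0.6161, -0.187, 0.0845]
eef_rot: [0.0, 0.595, 0.804, 0.0]
wrist_force: [1.2, -0.8, 0.7]
opening: 0.0
grasp_force: 0.8
time_s: 12.07
eef_pos: [0.6153, -0.1849, 0.0842]
eef_rot: [0.001, 0.596, 0.803, -0.0]
wrist_force: [2.1, -4.4, -0.6]
opening: 0.005
grasp_force: 2.3
shift [-0.12 -0.11 -0.38] yaw_y 16.89 roll -0.0 q6 -44.1 tilt z [ 0.001 -0.001 -1.   ]
```

```bash
python3 -m pendant '[[0.2,0,0,0],[0.4,0,0,0],[0.6,0,0,0],[0.6,0,0,0],[0.6,0,0,0]]'; python3 t.py .6146 -.1864 .088 16.9; python3 -m pendant '[[-1,0,0,0],[-2.5,0,0,0],[-2.5,0,-4,0],[-2.5,0,-8,0],[-2.5,0,-12,0],[-2.5,0,-16,0],[-2.5,0,-16,0]]'; python3 t.py .567 -.0272 .24 0
python3 - <<'E'
from h import *
im,c=cam("wrist"); save(im,"w4.png"); print(proj(c,[.567,-.0272,.175]))
for s in(1,-1): print(proj(c,[.567+s*.0,-.0272+s*.025,.175]))
O=np.array([.572,-.046]); f=np.array([.290,-.957])
print("handle home px",proj(c,[*(O+.13*f),.085]),"at 10mm",proj(c,[*(O+.14*f),.085]))
E
```

```text
time_s: 12.48
eef_pos: [0.6152, -0.1845, 0.0845]
eef_rot: [0.005, 0.596, 0.803, -0.002]
wrist_force: [9.8, -22.6, -11.4]
opening: -0.002
grasp_force: 11.9
shift [-0.17 -0.11 -0.35] yaw_y 16.82 roll -0.1 q6 -43.8 tilt z [ 0.006 -0.009 -1.   ]
time_s: 13.07
eef_pos: [0.6243, -0.2042, 0.2545]
eef_rot: [0.007, 0.595, 0.803, 0.001]
wrist_force: [0.9, -0.5, 1.1]
opening: 0.001
grasp_force: 0.0
shift [18.61 -0.35  1.27] yaw_y 16.93 roll 16.9 q6 -45.4 tilt z [ 0.013 -0.006 -1.   ]
[ 314.10588936 -137.82353872]
[ 330.67248568 -200.88820344]
[298.43629623 -76.89426406]
handle home px [316.20229171 177.17640315] at 10mm [316.26510959 190.0959031 ]
```

View pics/w4.png

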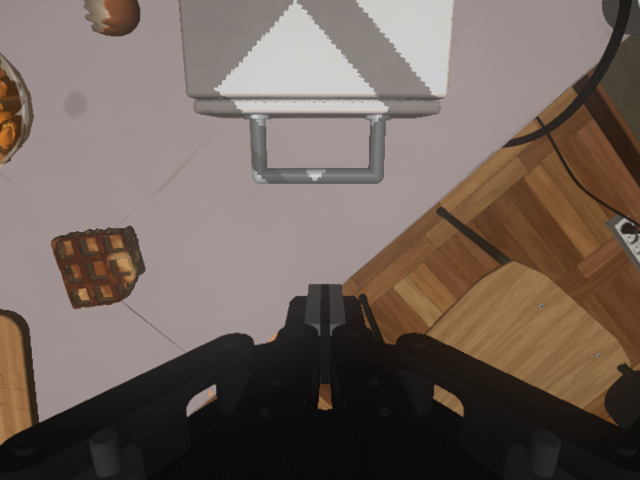

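The tray bar is home at y≈176, against 177 expected. On to the key.

```bash
python3 -m pendant '[[4,0,0,2],[8,0,0,4],[12,0,0,6],[16,-0.1,0,8],[18.6,-0.3,0,8.7],[18.6,-0.3,0,8.7],[18.6,-0.3,0,8.7],[18.6,-0.3,0,8.7]]' 0.4
python3 - <<'E'
from h import *
im,c=cam("wrist"); save(im[100:400,120:520],"w5.png"); p=proj(c,[.567,-.0272,.175]); print(p-[120,100])
a=np.radians(98.2); 
for s in(1,-1): print(proj(c,[.567+s*.025*np.cos(a),-.0272+s*.025*np.sin(a),.175])-[120,100])
np.savez("w5.npz",im=im,K=c[0],k=c[1],T=c[2])
E
python3 t.py .567 -.0272 .165 8.2
```

```text
time_s: 13.78
eef_pos: [0.5634, -0.0254, 0.2433]
eef_rot: [-0.001, 0.654, 0.756, -0.0]
wrist_force: [1.0, -0.1, -0.3]
opening: 0.399
grasp_force: 0.0
[209.92678526 172.26498332]
[210.14492466 127.00818753]
[209.71806922 214.51161417]
shift [-0.17  0.32  7.85] yaw_y 8.19 roll -0.0 q6 -22.9 tilt z [-0.001  0.    -1.   ]
```

View pics/w5.png

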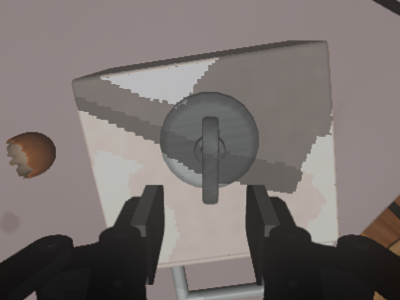

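The wing runs vertically in the crop, (210,118)-(210,203), so the yaw is right. It sits about 10 px off the prediction along the wing, so I'll check the axis with the dial circle.

```bash
python3 - <<'E'
from h import *
im,c=cam("wrist"); print(pose()[:3,3], proj(c,[.567,-.0272,.128])-[120,100])
g=cv2.medianBlur(cv2.cvtColor(im,cv2.COLOR_RGB2GRAY),3)
C=cv2.HoughCircles(g[180:320,260:400],cv2.HOUGH_GRADIENT,1,20,param1=80,param2=20,minRadius=42,maxRadius=55)
for x,y,r in C[0][:3]: print(x+140,y+80,r,onplane(c,(x+260,y+180),.128))
for y in (118,203): print(onplane(c,(330,y+100),.175))
E
```

```text
[ 0.56375661 -0.026233    0.24359726] [208.66312308 146.50423411]
207.5 138.5 48.7 [ 0.56544941 -0.02189259  0.128     ]
[0.56296951 0.00167641 0.175     ]
[ 0.56996488 -0.0456458   0.175     ]
```

```bash
python3 t.py .566 -.0245 .167 8.2; python3 -m pendant '[[0.1,0.2,2,0],[0.1,0.2,5,0],[0.1,0.2,7.4,0],[0.1,0.2,7.4,0],[0.1,0.2,7.4,0]]';python3 t.py .566 -.0245 .167 8.2
```

```text
shift [0.14 0.25 7.66] yaw_y 8.15 roll -0.1 q6 -22.9 tilt z [-0.001  0.    -1.   ]
time_s: 14.3
eef_pos: [0.5646, -0.0247, 0.1688]
eef_rot: [-0.002, 0.655, 0.755, -0.001]
wrist_force: [0.6, 0.2, 0.0]
opening: 0.399
grasp_force: 0.0
shift [-0.    0.14  0.18] yaw_y 8.13 roll -0.1 q6 -22.7 tilt z [-0.004  0.001 -1.   ]
```

```bash
python3 -m pendant '[[0,0,0,0],[0,0,0,0],[0,0,0,0],[0,0,0,0],[0,0,0,0]]' 0; python3 -m pendant '[[0,0,0,6],[0,0,0,12],[0,0,0,18],[0,0,0,24],[0,0,0,30],[0,0,0,36],[0,0,0,42],[0,0,0,48],[0,0,0,54],[0,0,0,60],[0,0,0,60]]'; python3 -c "
from h import *
print(ctrl.get_obs()['torque'])"; python3 t.py .566 -.0245 .167 8.2
```

```text
time_s: 14.72
eef_pos: [0.5663, -0.0246, 0.1723]
eef_rot: [0.002, 0.655, 0.756, 0.0]
wrist_force: [-3.5, -2.6, 7.2]
opening: 0.089
grasp_force: 59.6
time_s: 15.63
eef_pos: [0.5669, -0.0249, 0.1723]
eef_rot: [0.002, 0.946, 0.326, 0.002]
wrist_force: [-0.4, -4.0, 6.2]
opening: 0.101
grasp_force: 59.6
[-0.69559096  0.21956256 -0.07380908]
shift [-0.04 -0.09  0.53] yaw_y -52.01 roll -60.2 q6 37.6 tilt z [ 0.004 -0.002 -1.   ]
```

```bash
python3 -m pendant '[[0,0,0,6],[0,0,0,12],[0,0,0,18],[0,0,0,24],[0,0,0,30],[0,0,0,36],[0,0,0,42],[0,0,0,48],[0,0,0,54],[0,0,0,60],[0,0,0,60]]'; python3 t.py .566 -.0245 .167 8.2; python3 -m pendant '[[0,0,0,0],[0,0,0,0],[0,0,0,0],[0,0,-3,0],[0,0,-5,0],[0,0,-5,0]]' 0.4;  python3 t.py .567 -.0245 .22 68.2
```

```text
time_s: 16.55
eef_pos: [0.5669, -0.0256, 0.1724]
eef_rot: [0.001, 0.982, -0.19, 0.002]
wrist_force: [0.4, -7.2, 6.1]
opening: 0.091
grasp_force: 59.6
shift [-0.13 -0.07  0.54] yaw_y -111.93 roll -120.1 q6 97.5 tilt z [ 0.004 -0.003 -1.   ]
time_s: 17.05
eef_pos: [0.5678, -0.0239, 0.2247]
eef_rot: [-0.0, 0.982, -0.188, 0.004]
wrist_force: [0.6, -0.1, 1.3]
opening: 0.401
grasp_force: 0.0
shift [-0.05  0.08  0.47] yaw_y -111.69 roll -179.9 q6 97.3 tilt z [ 0.007 -0.001 -1.   ]
```

```bash
python3 -m pendant '[[0,0,0,-7],[0,0,0,-14],[0,0,0,-21],[0,0,0,-28],[0,0,0,-35],[0,0,0,-42],[0,0,0,-49],[0,0,0,-56],[0,0,0,-63],[0,0,0,-70],[0,0,0,-77],[0,0,0,-84]]' >/dev/null; python3 -m pendant '[[0,0,0,-7],[0,0,0,-14],[0,0,0,-21],[0,0,0,-28],[0,0,0,-35],[0,0,0,-42],[0,0,0,-49],[0,0,0,-56],[0,0,0,-63],[0,0,0,-70],[0,0,0,-77],[0,0,0,-84]]'; python3 -m pendant '[[0,0,0,-6],[0,0,0,-12],[0,0,0,-12],[0,0,0,-12]]';  python3 t.py .567 -.0252 .168 68.1
```

```text
time_s: 19.05
eef_pos: [0.565, -0.0234, 0.2193]
eef_rot: [-0.001, 0.287, 0.958, 0.0]
wrist_force: [-0.6, 0.1, 0.1]
opening: 0.399
grasp_force: 0.0
time_s: 19.38
eef_pos: [0.5651, -0.0235, 0.2195]
eef_rot: [-0.0, 0.19, 0.982, 0.0]
wrist_force: [0.3, -0.2, -0.0]
opening: 0.398
grasp_force: 0.0
shift [-0.24 -0.09  5.15] yaw_y 68.08 roll -0.0 q6 -82.5 tilt z [-0.001  0.001 -1.   ]
```

```bash
python3 -m pendant '[[-0.2,-0.1,2.5,0],[-0.2,-0.1,5,0],[-0.2,-0.1,5,0],[-0.2,-0.1,5,0]]'; python3 -m pendant '[[0,0,0,0],[0,0,0,0],[0,0,0,0],[0,0,0,0],[0,0,0,0]]' 0; python3 -m pendant '[[0,0,0,6],[0,0,0,12],[0,0,0,18],[0,0,0,24],[0,0,0,30],[0,0,0,36],[0,0,0,40],[0,0,0,44],[0,0,0,48],[0,0,0,48]]'; python3 -c "
from h import *
print(ctrl.get_obs()['torque'])"; python3 t.py .566 -.0245 .167 8.2
```

```text
time_s: 19.72
eef_pos: [0.5656, -0.0251, 0.1688]
eef_rot: [-0.002, 0.19, 0.982, 0.0]
wrist_force: [0.2, 0.1, 0.5]
opening: 0.404
grasp_force: 0.0
time_s: 20.13
eef_pos: [0.5678, -0.026, 0.1721]
eef_rot: [0.001, 0.189, 0.982, -0.0]
wrist_force: [-2.1, -1.6, 5.6]
opening: 0.092
grasp_force: 60.0
time_s: 20.97
eef_pos: [0.567, -0.0269, 0.172]
eef_rot: [0.001, 0.574, 0.819, -0.001]
wrist_force: [-6.0, -4.4, 8.4]
opening: 0.088
grasp_force: 60.4
[-0.78405064  0.90386838 -0.09072689]
shift [ 0.26 -0.01  0.5 ] yaw_y 19.99 roll 11.8 q6 -34.6 tilt z [ 0.001 -0.003 -1.   ]
```

```bash
cat > k.py <<'E'
from h import *
o=ctrl.get_obs(); T=pose(); print("tz",round(o["torque"][2],2),"yaw",np.degrees(np.arctan2(T[1,1],T[0,1])).round(1),"j6",round(o["joint_efforts"][5],2))
E
for i in 1; do python3 k.py; python3 -m pendant '[[0,0,0,4],[0,0,0,8],[0,0,0,8]]'|grep wrist; python3 k.py; python3 -m pendant '[[0,0,0,4],[0,0,0,8],[0,0,0,8]]'|grep wrist; python3 k.py; python3 -m pendant '[[0,0,0,4],[0,0,0,8],[0,0,0,8]]'|grep wrist; python3 k.py; done
```

```text
tz -0.09 yaw 20.0 j6 0.85
wrist_force: [-6.9, -5.9, 9.0]
tz -0.07 yaw 12.0 j6 0.85
wrist_force: [-8.1, -5.1, 9.8]
tz -0.06 yaw 4.0 j6 0.85
wrist_force: [-8.5, -5.9, 10.3]
tz -0.07 yaw -4.0 j6 0.85
```

```bash
python3 -m pendant '[[0,0,0,3],[0,0,0,5],[0,0,0,5]]'|grep wrist; python3 k.py; python3 -m pendant '[[0,0,0,3],[0,0,0,5],[0,0,0,5]]'|grep wrist; python3 k.py; python3 -m pendant '[[0,0,0,3],[0,0,0,5],[0,0,0,5]]'|grep -E 'wrist|opening|grasp'; python3 k.py
```

```text
wrist_force: [-9.8, -6.0, 11.4]
tz -0.0 yaw -8.9 j6 0.44
wrist_force: [-9.8, -5.9, 11.7]
tz 1.58 yaw -13.7 j6 2.07
wrist_force: [-10.2, -5.5, 12.4]
opening: 0.094
grasp_force: 124.6
tz 2.73 yaw -18.6 j6 3.27
```

The torque rose to 2.7 Nm, so the key is at its stop. I'll relieve the torque, release and lift clear.

```bash
python3 -m pendant '[[0,0,0,-3],[0,0,0,-5],[0,0,0,-5]]'|grep wrist; python3 k.py; python3 -m pendant '[[0,0,0,0],[0,0,0,0],[0,0,0,0],[0,0,-3,0],[0,0,-7,0],[0,0,-9,0],[0,0,-9,0],[0,0,-9,0]]' 0.4
python3 - <<'E'
from h import *
im,c=cam("wrist"); save(im[60:420,100:540],"w6.png"); T=pose(); print(proj(c,[.567,-.025,.175])-[100,60], T.round(3)[:2,:2])
for a in (90-8.2-0,): pass
for d in (66,72,78,84,90): 
    a=np.radians(d); print(d,[ (proj(c,[.566+s*.025*np.cos(a),-.025+s*.025*np.sin(a),.175])-[100,60]).round() for s in (1,-1)])
E
```

```text
wrist_force: [-9.9, -6.2, 11.3]
tz 1.53 yaw -13.5 j6 1.03
time_s: 23.38
eef_pos: [0.5679, -0.0256, 0.2618]
eef_rot: [0.001, 0.787, 0.617, 0.001]
wrist_force: [0.0, 0.2, -0.7]
opening: 0.403
grasp_force: 0.0
[221.43475561 197.32013432] [[ 0.238  0.971]
 [ 0.971 -0.238]]
66 [array([227., 156.]), array([213., 237.])]
72 [array([223., 156.]), array([217., 237.])]
78 [array([218., 156.]), array([221., 237.])]
84 [array([214., 156.]), array([226., 237.])]
90 [array([209., 157.]), array([230., 236.])]
```

View pics/w6.png

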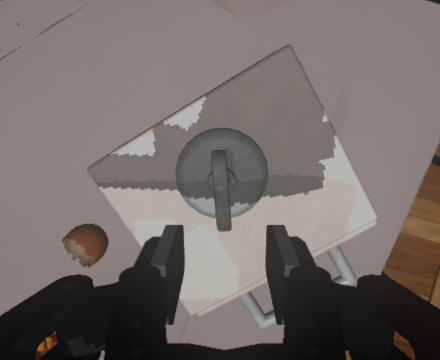

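The wing stands at ~79°, about 198° from its start at 98°, which fits the stop. The tray still looks home and nothing is being touched, so I'm handing in.

```bash
python3 -m pendant '[[0,0,-2,0],[0,0,-2,0],[0,0,-2,0],[0,0,-2,0]]'|head -1; python3 -c "
from bench import workorder; print(workorder.hand_in())"
```

```text
time_s: 23.77
the job is handed in; nothing more can be done
None
```

The job is handed in at 23.8 s with the half waffle flat in the tray, the tray pushed home and the key wound to its stop; the hand-in gave no verdict, so this rests on my force readings and pictures.

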